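Roll down the shielding plates of a receiver housing

ROBOT

A 7-joint arm with a two-finger parallel gripper is mounted at the origin on the work surface. World frame = base frame: x ahead of the robot, y to its left, z up, the work surface at z = 0. Lengths are in m, angles in rad, forces in N, time in s.
With the tool pointing down it reaches from about 0.4 to 0.875 m from the base axis. Payload 6.5 kg.
Tool frame: the origin (TCP) lies at the very end of the fingers, on their centre line; the grasp point (between the pads) lies 19 mm behind it; z points along the fingers, y is the direction in which the jaws open and shut (so a half turn about z gives the same grasp; the last joint's range is limited). The gripper opens to 88 mm and grips with 3 to 60 N. Pads are 18 mm wide; open, the fingers measure 123 mm over their backs; the gripper's body (75 mm by 187 mm) begins 45 mm behind the grasp point.
Start: joints at [-1.302, 0.536, -0.004, 1.538, 0.003, 1.067, -0.071], TCP at [0.214, 0.614, 0.239] pointing down, gripper open.
Joint ranges: [-2.7, 2.7], [-0.37, 2.16], [-1.27, 1.26], [0.24, 2.4], [-1.31, 4.45], [0.19, 1.91], [-2.76, 2.76]. Speed limits (rad/s): [2.39, 2.39, 3.14, 3.14, 3.14, 3.14, 3.14].

INTERFACE

Orientations are given as a unit quaternion [w, x, y, z].
In Python, from workcell import get_state, optics, ticket gives the robot as it stands.
- The arm moves only by the tool drive_tool, never from a script. Its argument "motion" is a list of rows, each a list of 2 entries, a list of its own where there are three numbers: the shift along the tool's x, y, z in mm, then the turn, a rotation vector about the tool's x, y, z in rad. In form: [[[dx, dy, dz], [wx, wy, wz]], ...]. A call has 1 to 10 rows; each row shifts and turns the commanded pose from where the row before left it, along the tool's axes as they then stand; what a row does not reach is not made up. A row lasts 1/12 s, in which the tool goes at most 41.7 mm and 7.16 degrees, less where a joint would pass 70% of its speed; a pose out of reach is approached as far as the arm can. A call is refused whole if a number of a shift passes 41.7 or a number of a turn 0.125, either way. A call with a gripper value outside its range is refused whole. "jaw" is the finger opening in mm, from 0 to 88.1, set as the call begins (left out, the last holds). The fingers move at their own pace and stop on an object; "grip_force" is the grip in N (left out, the last holds). Time passes only in rows, so rows that do not move let the fingers close. It gives the time, the measured TCP pose, the force and the opening at its end, in the units of the state.
- get_state(): the state, without advancing time (a new reading comes with each control period).
- optics.snapshot(name): name is "scene" or "top" or "wrist"; returns the picture (384x512x3 uint8, red, green, blue); there is no depth.
- optics.camera_info(name): a dict with "camera_matrix" (3x3 intrinsics, pixels), "dist" ([k1, k2, p1, p2, k3] as OpenCV has them; the pictures are not rectified), "R" (3x3) and "t" (3): a world point X has camera coordinates R X + t. Camera axes: x right, y down, z forward; pixel columns grow to the right and rows downward; lengths in m; the calibration is good to about 2 mm. A picture is of the moment at which its call begins: read the wrist's pose just before it. camera_info takes no time and is no camera call; for the wrist camera it gives the pose at the moment of the call.
- ticket.hand_in(): hands the job in, once; it reports no verdict.
The state is a dict: "clock": time; "q": joint angles; "qd": joint speeds; "joint_efforts": joint torques, N m; "tool_pos": TCP position; "orientation": TCP orientation; "ft_force": force on the tool from outside, world axes, zero at the start; "torque": the same for the moment, N m; "opening": finger opening in m.
Only numpy, scipy, OpenCV 4.12 (cv2) and the standard library are available. Lean on these libraries where they do the work, as an engineer would, in place of code of your own. Each camera call takes 0.05 s, during which the arm holds its last target.

TASK

Push the top of the upright housing over against the bench stop so that it lies on its back, plates upward. Then take the hand roller and roll it along the face with firm, steady pressure (well under 60 N) until all three plates are bedded level with the frame around them; do not press the plates down with the fingers. Hang the roller back in its trough, and leave the other equipment on the table alone.

Things in the scene. Friction and masses are not known exactly. Their poses are not given: they have to be found in the camera images.
- board: Plywood assembly board fixed on the table, 340 x 160 mm, 10 mm thick. Its x axis runs along its length, the way the housing is to fall; the wood reaches from x = -150 to +190 mm of its origin, which lies on the table.
- bench_stop (a point): Centre of the near face of the aluminium bench stop that crosses the board (at board x = -50 mm), at wood height. The stop is 12 mm wide along the board's x, 150 mm long, and stands 7 mm above the wood; the housing stands on its -x side.
- housing: Empty dark grey metal housing, about 0.8 kg, loose: 75 mm deep (its x), 108 mm wide (y), 220 mm tall (z). Origin: centre of its underside. It starts upright on the board, its back (+x) towards the bench stop and up to 12 mm from it; its front (-x) carries three plates in a frame. Pushed at the top it tips past balance at about 20 degrees, then falls by itself.
- housing_face (a point): Centre of the housing's front, level with the frame: 37.5 mm from its mid plane, 110 mm from its underside. Frame: side bars 18 mm wide, 20 mm bar at the foot, 40 mm at the top. Four 10 mm rubber feet on the back span the stop once it is laid down; then this point is 95 mm above the table, the housing's x points down and its z lies level, from foot to top.
- plate_foot (a joint): The aluminium plate nearest the housing's underside, 70 mm wide (y) and 51 mm long (z), 20 to 71 mm up from the underside, on sticky foam tape. Value (m): how far it has been pressed in; starts at 0 to 0.0005 standing 3 mm proud of the frame, 0.003 = level with the frame (hard stop). It takes about 6 N square to the plate to move it slowly (1.2 N more per 10 mm/s of its motion); it stays where it is left.
- plate_mid (a joint): The same, for the middle plate, 74.5 to 125.5 mm up from the underside.
- plate_head (a joint): The same, for the plate nearest the top, 129 to 180 mm up from the underside.
- roller: Hand roller, 0.36 kg, loose. Origin: lowest point of the drum, midway along it; z points up through the grip, y along the axle. It rolls along its x, either way. Rubber drum 48 mm diameter, 94 mm long, wider than the plates, so it also runs on the frame's side bars. A flat steel yoke plate 84 (x) x 110 (y) mm lies 58 to 63 mm up.
- roller_grip (a point): Centre of the roller's upright wooden grip block, 86 mm above the roller's origin: 28 mm thick (roller x), 92 mm long (y), from 63 to 109 mm up, standing on the yoke plate. Take it from above across its 28 mm.
- drum (a joint): Free turning of the drum about its axle (rad), 0 at the start; 1 rad = 24 mm rolled; sign depends on the direction.
- rest: Dark open trough fixed on the table, in which the roller hangs by its yoke plate. Origin: centre of its underside on the table. Inside 62 mm across (x) and 130 mm along (y); long walls 6 mm thick, 66 mm high; end walls 40 mm high; floor 5 mm. Parked, the roller is upright, its y along the trough's y (either way), yoke plate on both long walls, its origin 8 mm above the table.
- thermal_camera: Bystander: black pistol-shaped camera lying on its side, about 190 mm long, 66 mm high. Origin: under its barrel's rear end.
- receiver: Bystander: black box 50 x 125 x 90 mm with three stub antennas, 165 mm high in all. Origin: centre of its underside.
- tape_roll: Bystander: flat grey tape roll, 96 mm across, 25 mm high. Origin: centre of its underside.
- screwdriver: Bystander: screwdriver 190 mm long, lying flat.
- spare_plates: Bystander: banded stack of three spare aluminium plates, 72 x 53 mm, 15 mm high, lying on the table. Origin: centre of its underside.
Things that resemble listed ones, but are neither listed nor needed, are in the scene too. Of the things like the roller, leave any that is yellow; of the rest the smaller one is meant.

How it is judged:
On the way, in this order (a step that is already met when the one before it is completed fails the run):
1. the housing lies on its back, front frame up, level within 5 degrees, its plates still proud (angle between housing's own x axis and vertical above 3.05 rad and linear speed of housing below 0.03 m/s and not (value of joint any of plate_foot, plate_mid, plate_head above 0.0015 m)), for 0.2 s.
2. the roller, pressing on the housing's face, has rolled about 50 mm (drum turned 2 rad either way) (angle between housing's own x axis and vertical above 3.05 rad and contact force between roller and housing above 3 N and (value of joint drum above 2 rad or value of joint drum below -2 rad)), for 0.02 s.
3. all three plates are bedded level with the frame, within 1.5 mm (angle between housing's own x axis and vertical above 3.05 rad and value of joint each of plate_foot, plate_mid, plate_head above 0.0015 m), for 0.2 s.
At the end, for the whole second after the job is handed in: The housing lies still on its back, frame up (level within 5 degrees); each plate is within 1.5 mm of level with the frame; the roller hangs upright (within 0.08 rad) and still in its trough, origin within 16 mm of the trough's centre and 4 to 13 mm above the table (all of step 3 and linear speed of each of housing, roller below 0.02 m/s and horizontal distance between roller and rest below 0.016 m and height (world z) of roller between 0.004 and 0.013 m and angle between roller's own z axis and vertical below 0.08 rad); the robot touches nothing.
It fails at once if with the housing on its back, a finger presses a plate (over 5 N) (angle between housing's own x axis and vertical above 2.9 rad and (contact force between the fingers and plate_foot above 5 N or contact force between the fingers and plate_mid above 5 N or contact force between the fingers and plate_head above 5 N)).
It fails at once if the roller is pressed on the housing with more than 60 N (contact force between roller and housing above 60 N).
It fails at once if a bystander is moved more than 30 mm (distance of any of thermal_camera, receiver, tape_roll, screwdriver, spare_plates from where it was at the start of the episode above 0.03 m).
It also fails if it takes over 67 s, if anything falls off the work surface, if the arm or the gripper's body presses on something with over 40 N, if the wrist force passes 120 N, or if a joint passes its speed limit or range.

## Working session

There is one attempt and no reset: what is moved stays moved. The work goes in short steps, Python scripts to look and compute and a tool call to move; the robot and the scene stay as the last step left them, time stands still between calls to the robot, and variables do not carry over. Pictures are saved under pics/ and viewed, and the job is handed in when it is done.

Besides the shell and the picture viewer there is one more tool, called after "Emit:" as name(argument=value, ...), one argument or row to a line, values as JSON. drive_tool: Moves the arm, as the interface text tells. Its arguments: {"type":"object","properties":{"motion":{"type":"array"},"jaw":{"type":"number"},"grip_force":{"type":"number"}},"required":["motion"]}

```bash
ls; mkdir -p pics
python3 - <<'E'
from workcell import get_state, optics
import cv2,numpy as np
print(get_state())
for n in("scene","top","wrist"):
    i=optics.camera_info(n);print(n,i)
    cv2.imwrite(f"pics/{n}0.png",optics.snapshot(n)[:,:,::-1])
E
```

```text
pics
{'clock': 0.0, 'q': array([-1.30221412,  0.53715261, -0.00445101,  1.53887227,  0.00258145,
        1.06724417, -0.07124287]), 'qd': array([-0.00057038, -0.00085212,  0.00035365,  0.00232016,  0.00099351,
        0.00045906, -0.00214883]), 'joint_efforts': array([-5.72435365e-04, -5.70980108e+01,  9.90157463e-01, -2.51597106e+01,
       -5.62255376e-02,  1.81203336e-02,  1.41510768e-04]), 'tool_pos': array([0.21337185, 0.61334448, 0.23784804]), 'orientation': array([-8.94333419e-05,  1.66595267e-01,  9.86025009e-01, -8.30555330e-04]), 'ft_force': array([ 0.92404278, -0.02030657, -0.19282114]), 'torque': array([-0.00549404,  0.03739396,  0.04262575]), 'opening': 0.08853965153976597}
scene {'camera_matrix': array([[498.74678088,   0.        , 249.41419511],
       [  0.        , 498.74678088, 191.99238713],
       [  0.        ,   0.        ,   1.        ]]), 'dist': array([0.0504478, 0.       , 0.       , 0.       , 0.       ]), 'R': array([[-0.43500427,  0.90042537, -0.00233264],
       [ 0.5903635 ,  0.28325238, -0.75580356],
       [-0.67988397, -0.33015488, -0.65479427]]), 't
[... 268 characters left out ...]
.        , 0.        , 0.        ]), 'R': array([[-0.01651064, -0.99985734,  0.00356361],
       [-0.99889764,  0.01633795, -0.0440065 ],
       [ 0.043942  , -0.00428626, -0.99902489]]), 't': array([-0.07099266,  0.46162937,  1.46653872])}
wrist {'camera_matrix': array([[343.01013693,   0.        , 254.35435854],
       [  0.        , 343.01013693, 191.94454414],
       [  0.        ,   0.        ,   1.        ]]), 'dist': array([0.01985729, 0.        , 0.        , 0.        , 0.        ]), 'R': array([[ 0.32865943,  0.94444696, -0.00171042],
       [ 0.91369049, -0.31749698,  0.25370329],
       [ 0.23906624, -0.08494478, -0.96728058]]), 't': array([-0.64881476, -0.0347169 ,  0.3884637 ])}
```

View pics/scene0.png

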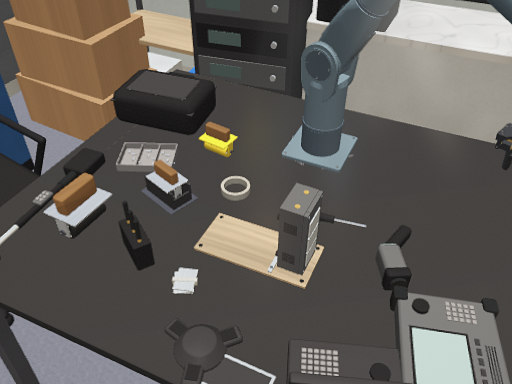

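View pics/top0.png

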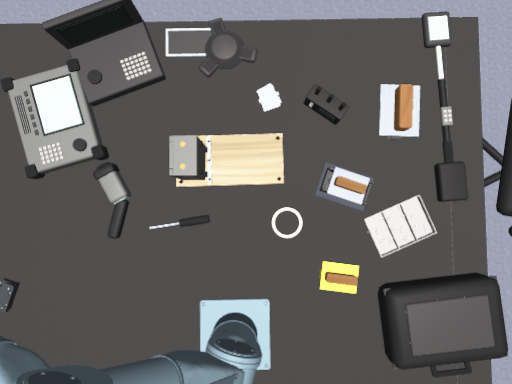

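View pics/wrist0.png

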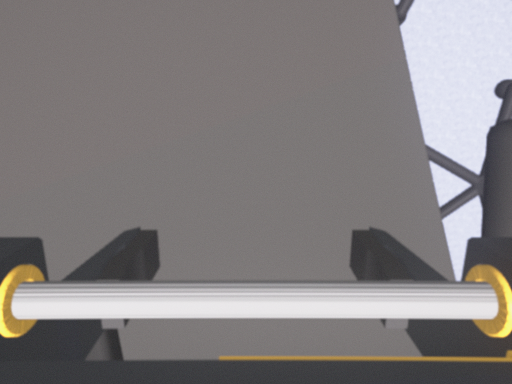

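```bash
cat > h.py <<'E'
import numpy as np,cv2
from workcell import get_state, optics
def ray(n,uv,info=None):
    i=info or optics.camera_info(n)
    p=cv2.undistortPoints(np.array(uv,float).reshape(-1,1,2),i["camera_matrix"],i["dist"])[:,0]
    R,t=i["R"],i["t"]; d=np.c_[p,np.ones(len(p))]@R
    return -R.T@t,d
def plane(n,uv,z,info=None):
    c,d=ray(n,uv,info); s=(z-c[2])/d[:,2]; return c+d*s[:,None]
def proj(n,X):
    i=optics.camera_info(n)
    return cv2.projectPoints(np.array(X,float).reshape(-1,3),cv2.Rodrigues(i["R"])[0],i["t"],i["camera_matrix"],i["dist"])[0][:,0]
E
python3 - <<'E'
import cv2
a=cv2.imread('pics/top0.png');
c=cv2.resize(a[120:200,160:300],None,fx=5,fy=5,interpolation=cv2.INTER_CUBIC);cv2.imwrite('pics/c1.png',c)
c=cv2.resize(a[150:220,300:400],None,fx=7,fy=7,interpolation=cv2.INTER_CUBIC);cv2.imwrite('pics/c2.png',c)
b=cv2.imread('pics/scene0.png')
c=cv2.resize(b[175:290,185:340],None,fx=5,fy=5,interpolation=cv2.INTER_CUBIC);cv2.imwrite('pics/c3.png',c)
c=cv2.resize(b[150:220,130:220],None,fx=7,fy=7,interpolation=cv2.INTER_CUBIC);cv2.imwrite('pics/c4.png',c)
E
```

```text
(no output)
```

View pics/c1.png

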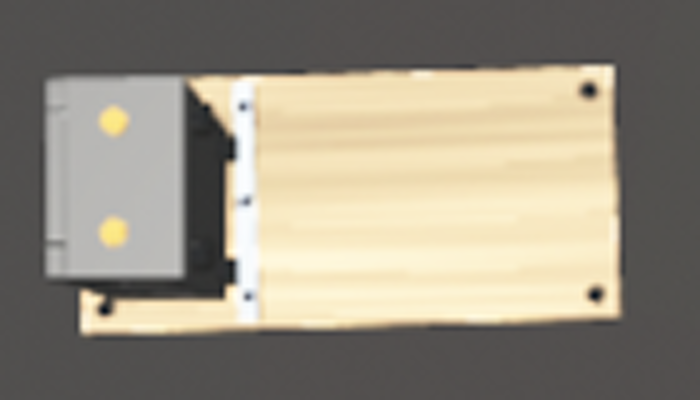

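View pics/c2.png

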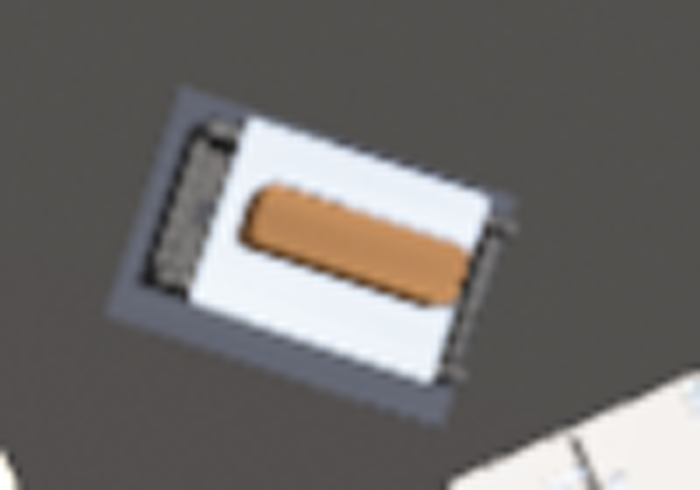

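View pics/c3.png

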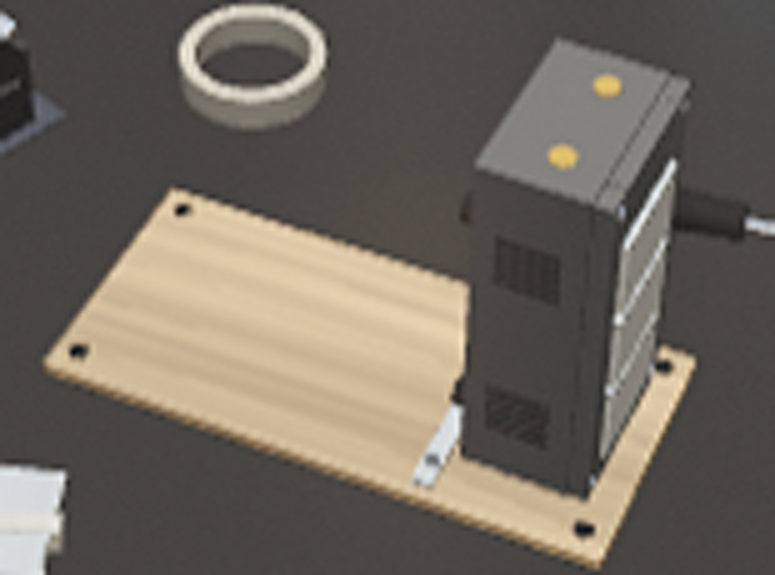

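View pics/c4.png

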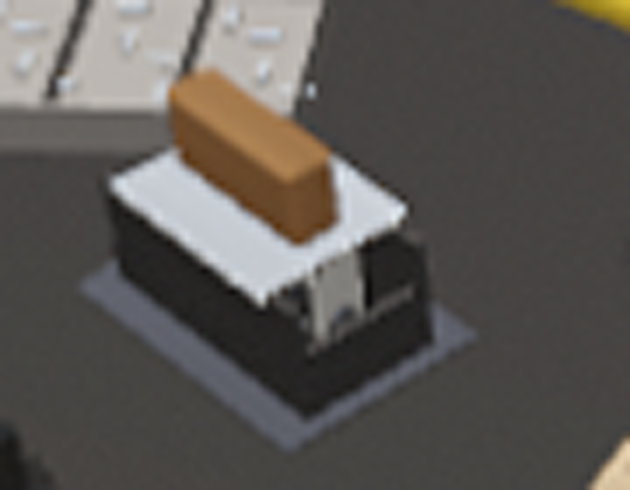

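Run:
```python
from h import *
f=lambda x,y,s,x0,y0:((x+.5)/s-.5+x0,(y+.5)/s-.5+y0)
np.set_printoptions(precision=4,suppress=True)
P=lambda l,s,x0,y0:[f(x,y,s,x0,y0) for x,y in l]
H=plane("top",P([(46,78),(184,78),(184,276),(46,276)],5,160,120),.23);print("housing top",H,H.mean(0),np.linalg.norm(np.diff(H,axis=0),axis=1))
B=plane("top",P([(613,66),(621,317),(81,333)],5,160,120),.01);print("board",B, (B[0]+B[2])/2,np.linalg.norm(np.diff(B,axis=0),axis=1))
Hs=plane("scene",P([(475,165),(560,38),(690,82),(614,212)],5,185,175),.23);print("H scene",Hs,Hs.mean(0),np.linalg.norm(np.diff(Hs,axis=0),axis=1))
st=plane("top",P([(237,80),(259,80),(238,322),(258,320)],5,160,120),.017);print("stop",st)
Y=plane("top",P([(248,117),(491,197),(436,383),(190,300)],7,300,150),.071);print("yoke",Y,Y.mean(0),np.linalg.norm(np.diff(Y,axis=0),axis=1))
Ys=plane("scene",P([(108,184),(262,302),(408,211)],7,130,150),.071);print("yoke scene",Ys,(Ys[0]+Ys[2])/2,np.linalg.norm(np.diff(Ys,axis=0),axis=1))
R=plane("top",P([(182,87),(107,314),(447,424),(518,198)],7,300,150),.0);print("rest base",R,R.mean(0),np.linalg.norm(np.diff(R,axis=0),axis=1))
for n,z in(("top",.117),):
    a=optics.snapshot(n);hsv=cv2.cvtColor(a,cv2.COLOR_RGB2HSV)
    m=cv2.inRange(hsv,(5,100,90),(20,255,255));x0,y0=330,165
    m=m[165:205,330:375];q=cv2.findNonZero(m)[:,0]+[330,165]
    r=cv2.minAreaRect(q.astype(np.float32));G=plane(n,cv2.boxPoints(r),z);print("grip",r,G,G.mean(0),np.linalg.norm(np.diff(G,axis=0),axis=1))
from scipy.spatial.transform import Rotation as Ro
q=get_state()['orientation'];print(Ro.from_quat(np.r_[q[1:],q[0]]).as_matrix())
```

```text
housing top [[0.5914 0.1579 0.23  ]
 [0.5903 0.0835 0.23  ]
 [0.4832 0.0847 0.23  ]
 [0.4844 0.1588 0.23  ]] [0.5373 0.1212 0.23  ] [0.0744 0.1071 0.0741]
board [[ 0.6277 -0.1615  0.01  ]
 [ 0.4681 -0.1635  0.01  ]
 [ 0.4636  0.1775  0.01  ]] [0.5457 0.008  0.01  ] [0.1596 0.341 ]
H scene [[0.5925 0.0854 0.23  ]
 [0.4828 0.0869 0.23  ]
 [0.4869 0.1601 0.23  ]
 [0.5942 0.1593 0.23  ]] [0.5391 0.1229 0.23  ] [0.1097 0.0733 0.1073]
stop [[0.6215 0.0765 0.017 ]
 [0.6213 0.0626 0.017 ]
 [0.4686 0.0777 0.017 ]
 [0.4696 0.0651 0.017 ]]
yoke [[ 0.5134 -0.3161  0.071 ]
 [ 0.4769 -0.4204  0.071 ]
 [ 0.3969 -0.3945  0.071 ]
 [ 0.4344 -0.2891  0.071 ]] [ 0.4554 -0.355   0.071 ] [0.1106 0.0842 0.1119]
yoke scene [[ 0.4794 -0.4198  0.071 ]
 [ 0.5182 -0.3126  0.071 ]
 [ 0.4372 -0.2877  0.071 ]] [ 0.4583 -0.3537  0.071 ] [0.114  0.0847]
rest base [[ 0.5335 -0.2986  0.    ]
 [ 0.4307 -0.2621  0.    ]
 [ 0.3783 -0.4152  0.    ]
 [ 0.4804 -0.4502  0.    ]] [ 0.4557 -0.3565  0.    ] [0.1091 0.1618 0.1079]
grip ((350.3153991699219, 185.02308654785156), (32.22808074951172, 9.15255355834961), 19.440034866333008) [[ 0.4576 -0.3028  0.117 ]
 [ 0.4828 -0.3123  0.117 ]
 [ 0.4499 -0.4006  0.117 ]
 [ 0.4247 -0.391   0.117 ]] [ 0.4538 -0.3517  0.117 ] [0.0269 0.0942 0.0269]
[[-0.9445  0.3285 -0.0002]
 [ 0.3285  0.9445 -0.001 ]
 [-0.0001 -0.001  -1.    ]]
```

```bash
cat >> h.py <<'E'
def plan(p0,a0,p1,a1,N):
    """tool down; yaw angle a = world angle of tool y (rad). constant rows. returns shift mm, turn, path"""
    d=(a1-a0+np.pi)%(2*np.pi)-np.pi; w=-d/N
    def R(a): # cols x,y,z
        y=np.array([np.cos(a),np.sin(a),0]);z=np.array([0,0,-1.]);x=np.cross(y,z);return np.c_[x,y,z]
    M=sum(R(a0-w*k) for k in range(N))
    v=np.linalg.solve(M,np.array(p1)-p0)
    p=np.array(p0,float);path=[]
    for k in range(N): p=p+R(a0-w*k)@v; path.append(p.copy())
    path=np.array(path)
    return np.round(v*1000,1),round(w,4),path
def pose():
    s=get_state();from scipy.spatial.transform import Rotation as Ro
    q=s['orientation'];m=Ro.from_quat(np.r_[q[1:],q[0]]).as_matrix()
    return s['tool_pos'],np.arctan2(m[1,1],m[0,1]),m,s
E
python3 - <<'E'
from h import *
np.set_printoptions(precision=3,suppress=True)
p,a,m,s=pose();print(p,a,m)
v,w,path=plan([.214,.614,.239],a,[.538,.215,.215],0,20)
print(v,w);print(path,np.hypot(path[:,0],path[:,1]))
E
```

```text
[0.213 0.614 0.238] 1.2360766852942664 [[-0.945  0.329 -0.   ]
 [ 0.329  0.945 -0.001]
 [-0.    -0.001 -1.   ]]
[-27.4   0.9   1.2] 0.0618
[[0.24  0.606 0.238]
 [0.266 0.596 0.237]
 [0.291 0.585 0.235]
 [0.315 0.572 0.234]
 [0.338 0.558 0.233]
 [0.361 0.542 0.232]
 [0.382 0.525 0.231]
 [0.403 0.507 0.229]
 [0.422 0.487 0.228]
 [0.44  0.466 0.227]
 [0.456 0.444 0.226]
 [0.472 0.422 0.225]
 [0.485 0.398 0.223]
 [0.498 0.373 0.222]
 [0.508 0.348 0.221]
 [0.518 0.322 0.22 ]
 [0.525 0.296 0.219]
 [0.531 0.269 0.217]
 [0.535 0.242 0.216]
 [0.538 0.215 0.215]] [0.652 0.653 0.653 0.653 0.652 0.651 0.649 0.647 0.644 0.641 0.637 0.633
 0.628 0.622 0.616 0.61  0.603 0.596 0.588 0.579]
```

Emit:
drive_tool(
  motion=[
    [[-27.4,0.9,1.2],[0,0,0.0618]],
    [[-27.4,0.9,1.2],[0,0,0.0618]],
    [[-27.4,0.9,1.2],[0,0,0.0618]],
    [[-27.4,0.9,1.2],[0,0,0.0618]],
    [[-27.4,0.9,1.2],[0,0,0.0618]],
    [[-27.4,0.9,1.2],[0,0,0.0618]],
    [[-27.4,0.9,1.2],[0,0,0.0618]],
    [[-27.4,0.9,1.2],[0,0,0.0618]],
    [[-27.4,0.9,1.2],[0,0,0.0618]],
    [[-27.4,0.9,1.2],[0,0,0.0618]],
  ],
  jaw=0,
)

```text
clock: 1.03
tool_pos: [0.4402, 0.465, 0.2265]
orientation: [0.0, 0.46, 0.888, -0.0]
ft_force: [-0.5, 0.4, 0.9]
opening: 0.0237
```

Emit:
drive_tool(
  motion=[
    [[-27.4,0.9,1.2],[0,0,0.0618]],
    [[-27.4,0.9,1.2],[0,0,0.0618]],
    [[-27.4,0.9,1.2],[0,0,0.0618]],
    [[-27.4,0.9,1.2],[0,0,0.0618]],
    [[-27.4,0.9,1.2],[0,0,0.0618]],
    [[-27.4,0.9,1.2],[0,0,0.0618]],
    [[-27.4,0.9,1.2],[0,0,0.0618]],
    [[-27.4,0.9,1.2],[0,0,0.0618]],
    [[-27.4,0.9,1.2],[0,0,0.0618]],
    [[-27.4,0.9,1.2],[0,0,0.0618]],
  ],
)

```text
clock: 1.87
tool_pos: [0.5378, 0.2133, 0.2146]
orientation: [0.0, 0.708, 0.706, 0.0]
ft_force: [-0.7, -1.1, 0.4]
opening: 0.0002
```

Emit:
drive_tool(
  motion=[
    [[-8,0,0],[0,0,0]],
    [[-8,0,0],[0,0,0]],
    [[-6,0,0],[0,0,0]],
    [[-6,0,0],[0,0,0]],
    [[-6,0,0],[0,0,0]],
    [[-6,0,0],[0,0,0]],
    [[-6,0,0],[0,0,0]],
    [[-6,0,0],[0,0,0]],
  ],
)

```text
clock: 2.53
tool_pos: [0.5377, 0.1632, 0.2149]
orientation: [-0.0, 0.707, 0.708, 0.001]
ft_force: [0.8, 1.4, 1.0]
opening: 0.0004
```

Emit:
drive_tool(
  motion=[
    [[-6,0,0],[0,0,0]],
    [[-6,0,0],[0,0,0]],
    [[-6,0,0],[0,0,0]],
    [[-6,0,0],[0,0,0]],
    [[-6,0,0],[0,0,0]],
    [[-6,0,0],[0,0,0]],
  ],
)

```text
clock: 3.03
tool_pos: [0.5375, 0.1259, 0.2147]
orientation: [0.0, 0.707, 0.707, -0.0]
ft_force: [-0.7, 0.7, 0.8]
opening: 0.0004
```

Run:
```python
from h import *
a=optics.snapshot("scene")[140:300,170:360,::-1];cv2.imwrite("pics/s1.png",cv2.resize(a,None,fx=3,fy=3))
print(get_state()['ft_force'])
```

```text
[-0.08179683 -1.18665104  0.47738344]
```

View pics/s1.png

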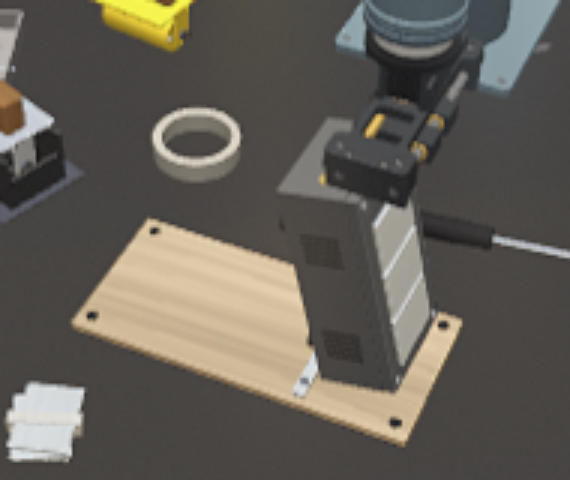

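The housing is tilted about 8–10° about the stop (foot near 360,385 in the crop); keep pushing.

Emit:
drive_tool(
  motion=[
    [[-6,0,0],[0,0,0]],
    [[-6,0,0],[0,0,0]],
    [[-6,0,0],[0,0,0]],
    [[-6,0,0],[0,0,0]],
    [[-6,0,0],[0,0,0]],
    [[-6,0,0],[0,0,0]],
    [[-6,0,0],[0,0,0]],
    [[-4,0,0],[0,0,0]],
    [[0,0,0],[0,0,0]],
    [[0,0,0],[0,0,0]],
  ],
)

```text
clock: 3.92
tool_pos: [0.5376, 0.0806, 0.2147]
orientation: [-0.0, 0.707, 0.707, 0.0]
ft_force: [0.4, -0.3, -1.1]
opening: 0.0005
```

Run:
```python
from h import *
a=optics.snapshot("scene")[140:300,170:360,::-1];cv2.imwrite("pics/s2.png",cv2.resize(a,None,fx=3,fy=3))
print(get_state()['ft_force'])
```

```text
[-0.75908895 -0.31773811 -0.56093796]
```

View pics/s2.png

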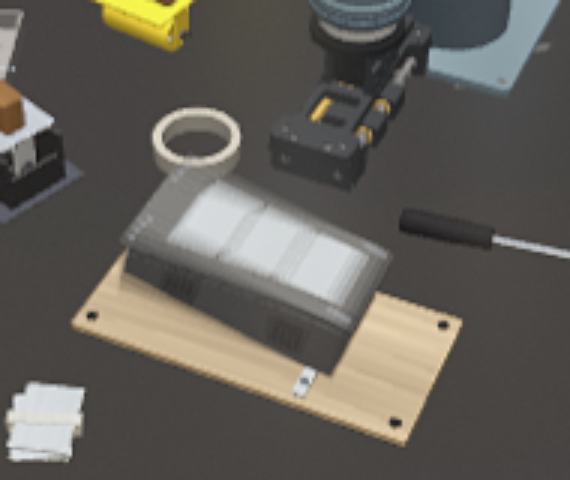

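Run:
```python
from h import *
np.set_printoptions(precision=3,suppress=True)
p,a,m,s=pose();print(p,a)
v,w,path=plan(p,a,[.456,-.354,.19],-.339,18)
print(v,w);print(path[::3],np.hypot(path[:,0],path[:,1])[::3])
a=optics.snapshot("scene")[140:300,170:360,::-1];cv2.imwrite("pics/s3.png",cv2.resize(a,None,fx=3,fy=3))
```

```text
[0.538 0.081 0.215] 0.00020131685636822874
[-24.7  -0.6   1.4] 0.0188
[[ 0.537  0.056  0.213]
 [ 0.532 -0.018  0.209]
 [ 0.523 -0.091  0.205]
 [ 0.51  -0.164  0.201]
 [ 0.493 -0.236  0.197]
 [ 0.472 -0.307  0.193]] [0.54  0.533 0.531 0.536 0.547 0.564]
```

Emit:
drive_tool(
  motion=[
    [[-24.7,-0.6,1.4],[0,0,0.0188]],
    [[-24.7,-0.6,1.4],[0,0,0.0188]],
    [[-24.7,-0.6,1.4],[0,0,0.0188]],
    [[-24.7,-0.6,1.4],[0,0,0.0188]],
    [[-24.7,-0.6,1.4],[0,0,0.0188]],
    [[-24.7,-0.6,1.4],[0,0,0.0188]],
    [[-24.7,-0.6,1.4],[0,0,0.0188]],
    [[-24.7,-0.6,1.4],[0,0,0.0188]],
    [[-24.7,-0.6,1.4],[0,0,0.0188]],
  ],
  jaw=70,
)

```text
clock: 4.77
tool_pos: [0.5155, -0.141, 0.2021]
orientation: [0.0, 0.764, 0.645, 0.0]
ft_force: [1.0, -0.3, 0.7]
opening: 0.0581
```

Emit:
drive_tool(
  motion=[
    [[-24.7,-0.6,1.4],[0,0,0.0188]],
    [[-24.7,-0.6,1.4],[0,0,0.0188]],
    [[-24.7,-0.6,1.4],[0,0,0.0188]],
    [[-24.7,-0.6,1.4],[0,0,0.0188]],
    [[-24.7,-0.6,1.4],[0,0,0.0188]],
    [[-24.7,-0.6,1.4],[0,0,0.0188]],
    [[-24.7,-0.6,1.4],[0,0,0.0188]],
    [[-24.7,-0.6,1.4],[0,0,0.0188]],
    [[-24.7,-0.6,1.4],[0,0,0.0188]],
    [[0,0,0],[0,0,0]],
  ],
)

```text
clock: 5.6
tool_pos: [0.4539, -0.3594, 0.1897]
orientation: [0.001, 0.818, 0.575, -0.001]
ft_force: [0.5, -1.0, 0.3]
opening: 0.0703
```

Run:
```python
from h import *
np.set_printoptions(precision=4,suppress=True)
p,a,m,s=pose();print(p,a,s['opening'])
b=optics.snapshot("top")[:,:,::-1]
c=cv2.resize(b[110:200,160:300],None,fx=5,fy=5,interpolation=cv2.INTER_CUBIC);cv2.imwrite('pics/d1.png',c)
a=optics.snapshot("scene")[140:300,150:340,::-1];cv2.imwrite("pics/d2.png",cv2.resize(a,None,fx=4,fy=4,interpolation=cv2.INTER_CUBIC)[:600])
a=optics.snapshot("wrist")[:,:,::-1];cv2.imwrite("pics/d3.png",a)
```

```text
[ 0.4539 -0.3594  0.1897] -0.34499760202918434 0.07029838663950314
```

View pics/d1.png

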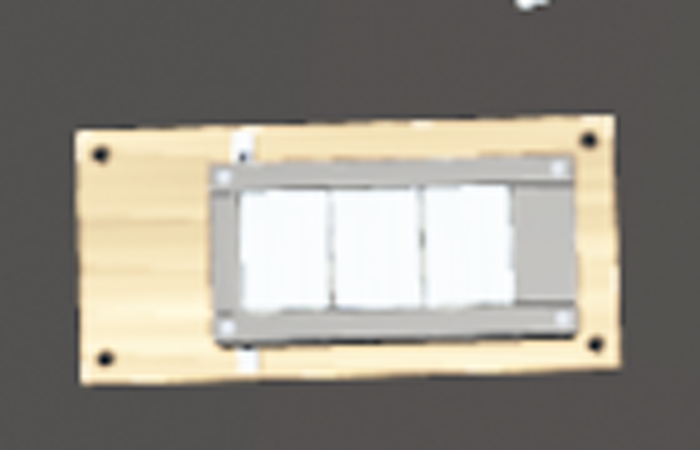

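View pics/d2.png

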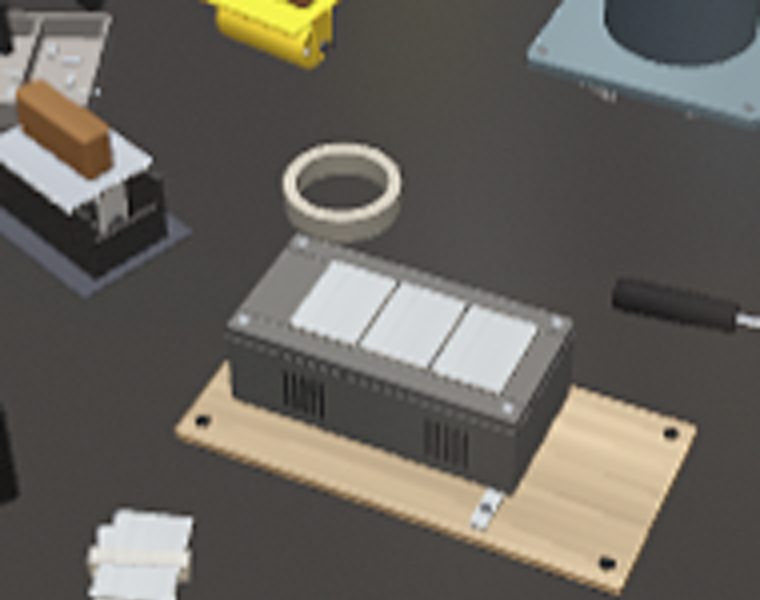

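View pics/d3.png

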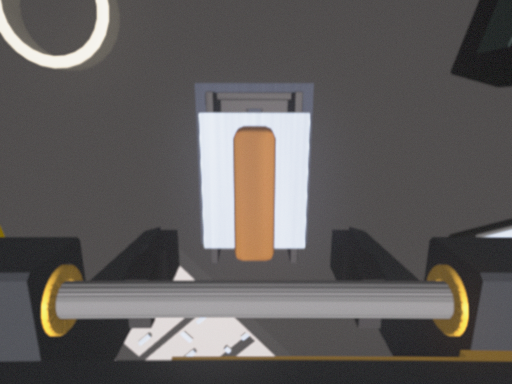

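Run:
```python
from h import *
np.set_printoptions(precision=4,suppress=True)
p,a,m,s=pose();print(p,a)
Y=plane("wrist",[(199,112.5),(310.5,112.5),(306,248.5),(203,248.5)],.071);print(Y,Y.mean(0),np.linalg.norm(np.diff(Y,axis=0),axis=1))
d=(Y[3]-Y[0]+Y[2]-Y[1])/2; print("ang",np.degrees(np.arctan2(d[0],d[1]))%180)
G=plane("wrist",[(236,128),(272,128),(274,259),(236,259)],.117);print(G,G.mean(0))
f=lambda x,y,s,x0,y0:((x+.5)/s-.5+x0,(y+.5)/s-.5+y0)
P=lambda l,s,x0,y0:[f(x,y,s,x0,y0) for x,y in l]
F=plane("top",P([(210,167),(575,155),(578,335),(215,345)],5,160,110),.095);print("face",F,F.mean(0),np.linalg.norm(np.diff(F,axis=0),axis=1))
F=plane("scene",P([(228,322),(303,236),(572,322),(512,416)],4,150,140),.095);print("face",F,F.mean(0),np.linalg.norm(np.diff(F,axis=0),axis=1))
F=plane("top",P([(240,189),(512,184),(514,307),(241,310)],5,160,110),.098);print("plates",F,F.mean(0),np.linalg.norm(np.diff(F,axis=0),axis=1))
```

```text
[ 0.457  -0.3536  0.1893] -0.3375518587573175
[[ 0.4367 -0.2861  0.071 ]
 [ 0.5155 -0.3138  0.071 ]
 [ 0.4798 -0.4179  0.071 ]
 [ 0.3991 -0.3896  0.071 ]] [ 0.4578 -0.3518  0.071 ] [0.0835 0.11   0.0856]
ang 19.442512947678807
[[ 0.4624 -0.3036  0.117 ]
 [ 0.4836 -0.3111  0.117 ]
 [ 0.4564 -0.3962  0.117 ]
 [ 0.4316 -0.3875  0.117 ]] [ 0.4585 -0.3496  0.117 ]
face [[ 0.5875  0.085   0.095 ]
 [ 0.5913 -0.1332  0.095 ]
 [ 0.4835 -0.133   0.095 ]
 [ 0.481   0.0832  0.095 ]] [ 0.5358 -0.0245  0.095 ] [0.2182 0.1078 0.2162]
face [[ 0.5915 -0.1313  0.095 ]
 [ 0.4888 -0.1264  0.095 ]
 [ 0.4874  0.0854  0.095 ]
 [ 0.5879  0.0831  0.095 ]] [ 0.5389 -0.0223  0.095 ] [0.1028 0.2118 0.1005]
plates [[ 0.5737  0.0669  0.098 ]
 [ 0.5741 -0.0952  0.098 ]
 [ 0.5006 -0.0951  0.098 ]
 [ 0.5014  0.0672  0.098 ]] [ 0.5374 -0.014   0.098 ] [0.1621 0.0735 0.1623]
```

Emit:
drive_tool(
  motion=[
    [[0,0,20],[0,0,0]],
    [[0,0,20],[0,0,0]],
    [[0,0,20],[0,0,0]],
    [[0,0,20],[0,0,0]],
    [[0,0,18],[0,0,0]],
    [[0,0,14],[0,0,0]],
    [[0,0,0],[0,0,0]],
  ],
)

```text
clock: 6.33
tool_pos: [0.4561, -0.3517, 0.075]
orientation: [-0.002, 0.815, 0.579, -0.0]
ft_force: [-0.6, 0.4, 0.8]
opening: 0.0699
```

Emit:
drive_tool(
  motion=[
    [[0,0,0],[0,0,0]],
    [[0,0,0],[0,0,0]],
    [[0,0,0],[0,0,0]],
    [[0,0,0],[0,0,0]],
    [[0,0,0],[0,0,0]],
    [[0,0,0],[0,0,0]],
    [[0,0,0],[0,0,0]],
    [[0,0,0],[0,0,0]],
  ],
  jaw=10,
  grip_force=50,
)

```text
clock: 7.0
tool_pos: [0.4567, -0.3545, 0.0779]
orientation: [0.0, 0.816, 0.578, 0.0]
ft_force: [-1.0, 0.2, 4.7]
opening: 0.0277
```

Emit:
drive_tool(
  motion=[
    [[0,0,-10],[0,0,0]],
    [[0,0,-20],[0,0,0]],
    [[0,0,-25],[0,0,0]],
    [[0,0,-25],[0,0,0]],
    [[0,0,-25],[0,0,0]],
    [[0,0,-20],[0,0,0]],
    [[0,0,0],[0,0,0]],
  ],
)

```text
clock: 7.58
tool_pos: [0.458, -0.3561, 0.2066]
orientation: [0.003, 0.816, 0.578, 0.001]
ft_force: [0.2, -0.6, -3.1]
opening: 0.0274
```

Run:
```python
from h import *
np.set_printoptions(precision=3,suppress=True)
p,a,m,s=pose();print(p,a,s['ft_force'])
v,w,path=plan([.457,-.3535,.203],-.339,[.5375,.042,.203],-1.56,20)
print(v,w);print(path[::2],np.hypot(path[:,0],path[:,1])[::3])
a=optics.snapshot("scene")[120:280,100:290,::-1];cv2.imwrite("pics/e1.png",cv2.resize(a,None,fx=3,fy=3))
```

```text
[ 0.458 -0.356  0.207] -0.3388060787462229 [ 0.192 -0.552 -3.083]
[ 16.2 -14.1  -0. ] 0.0611
[[ 0.449 -0.334  0.203]
 [ 0.437 -0.292  0.203]
 [ 0.43  -0.25   0.203]
 [ 0.428 -0.207  0.203]
 [ 0.431 -0.164  0.203]
 [ 0.44  -0.122  0.203]
 [ 0.453 -0.081  0.203]
 [ 0.472 -0.043  0.203]
 [ 0.495 -0.006  0.203]
 [ 0.522  0.027  0.203]] [0.559 0.511 0.475 0.458 0.461 0.484 0.523]
```

View pics/e1.png

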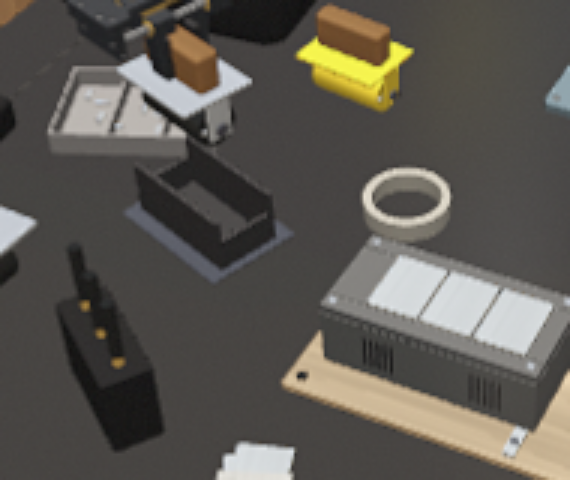

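Emit:
drive_tool(
  motion=[
    [[16.2,-14.1,0],[0,0,0.061]],
    [[16.2,-14.1,0],[0,0,0.061]],
    [[16.2,-14.1,0],[0,0,0.061]],
    [[16.2,-14.1,0],[0,0,0.061]],
    [[16.2,-14.1,0],[0,0,0.061]],
    [[16.2,-14.1,0],[0,0,0.061]],
    [[16.2,-14.1,0],[0,0,0.061]],
    [[16.2,-14.1,0],[0,0,0.061]],
    [[16.2,-14.1,0],[0,0,0.061]],
    [[16.2,-14.1,0],[0,0,0.061]],
  ],
)

```text
clock: 8.47
tool_pos: [0.4331, -0.1426, 0.201]
orientation: [-0.001, 0.952, 0.305, -0.001]
ft_force: [0.4, 0.4, -3.6]
opening: 0.0277
```

Emit:
drive_tool(
  motion=[
    [[16.2,-14.1,0],[0,0,0.061]],
    [[16.2,-14.1,0],[0,0,0.061]],
    [[16.2,-14.1,0],[0,0,0.061]],
    [[16.2,-14.1,0],[0,0,0.061]],
    [[16.2,-14.1,0],[0,0,0.061]],
    [[16.2,-14.1,0],[0,0,0.061]],
    [[16.2,-14.1,0],[0,0,0.061]],
    [[16.2,-14.1,0],[0,0,0.061]],
    [[16.2,-14.1,0],[0,0,0.061]],
    [[16.2,-14.1,0],[0,0,0.061]],
  ],
)

```text
clock: 9.3
tool_pos: [0.5364, 0.042, 0.2007]
orientation: [0.0, 1.0, 0.005, -0.002]
ft_force: [1.5, -0.2, -3.4]
opening: 0.0275
```

Emit:
drive_tool(
  motion=[
    [[0,0,0],[0,0,0]],
    [[0,0,0],[0,0,0]],
    [[0,0,0],[0,0,0]],
    [[0,0,0],[0,0,0]],
  ],
)

```text
clock: 9.63
tool_pos: [0.5362, 0.0398, 0.2018]
orientation: [0.0, 1.0, 0.006, -0.001]
ft_force: [0.3, -0.4, -3.2]
opening: 0.0276
```

Run:
```python
from h import *
np.set_printoptions(precision=4,suppress=True)
p,a,m,s=pose();print(p,a,s['ft_force'],s['torque'])
a=optics.snapshot("scene")[120:280,150:340,::-1];cv2.imwrite("pics/e2.png",cv2.resize(a,None,fx=4,fy=4,interpolation=cv2.INTER_CUBIC)[:600])
```

```text
[0.5362 0.0398 0.2018] -1.5593753187631778 [ 0.3295 -0.4485 -3.1882] [-0.0276  0.1455 -0.0424]
```

View pics/e2.png

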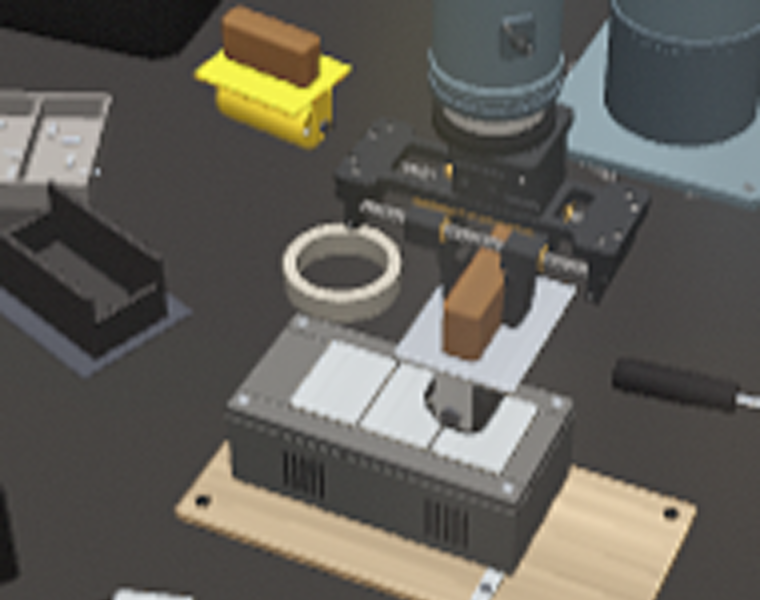

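Emit:
drive_tool(
  motion=[
    [[0,0,10],[0,0,0]],
    [[0,0,10],[0,0,0]],
    [[0,0,8],[0,0,0]],
    [[0,0,3],[0,0,0]],
    [[0,0,1],[0,0,0]],
    [[0,0,1],[0,0,0]],
    [[0,0,0],[0,0,0]],
  ],
)

```text
clock: 10.27
tool_pos: [0.5375, 0.0407, 0.1695]
orientation: [0.0, 1.0, 0.006, 0.0]
ft_force: [0.2, 0.8, -4.0]
opening: 0.0278
```

Emit:
drive_tool(
  motion=[
    [[0,0,1],[0,0,0]],
    [[0,0,1],[0,0,0]],
    [[0,0,0],[0,0,0]],
    [[0,0,0],[0,0,0]],
  ],
)

```text
clock: 10.6
tool_pos: [0.5374, 0.0409, 0.1676]
orientation: [-0.0, 1.0, 0.006, 0.0]
ft_force: [-0.6, 0.0, -3.3]
opening: 0.0273
```

Emit:
drive_tool(
  motion=[
    [[0,0,1],[0,0,0]],
    [[0,0,1],[0,0,0]],
    [[0,0,0],[0,0,0]],
  ],
)

```text
clock: 10.85
tool_pos: [0.5376, 0.0409, 0.1659]
orientation: [-0.0, 1.0, 0.006, 0.0]
ft_force: [-0.3, -0.1, 2.6]
opening: 0.0274
```

Emit:
drive_tool(
  motion=[
    [[0,0,1],[0,0,0]],
    [[0,0,0],[0,0,0]],
  ],
)

```text
clock: 11.02
tool_pos: [0.5376, 0.0408, 0.1648]
orientation: [-0.0, 1.0, 0.006, 0.0]
ft_force: [-1.7, 0.4, 3.5]
opening: 0.0276
```

Emit:
drive_tool(
  motion=[
    [[0,0,1],[0,0,0]],
    [[0,0,0],[0,0,0]],
  ],
)

```text
clock: 11.18
tool_pos: [0.5378, 0.0407, 0.1647]
orientation: [-0.0, 1.0, 0.006, 0.0]
ft_force: [-5.1, 0.1, 13.6]
opening: 0.0276
```

Emit:
drive_tool(
  motion=[
    [[0,1,0.5],[0,0,0]],
    [[0,3,0],[0,0,0]],
    [[0,4,0],[0,0,0]],
    [[0,4,0],[0,0,0]],
    [[0,4,0],[0,0,0]],
  ],
)

```text
clock: 11.6
tool_pos: [0.538, 0.0246, 0.1646]
orientation: [-0.001, 1.0, 0.006, 0.0]
ft_force: [-6.1, 0.4, 18.7]
opening: 0.0278
```

Emit:
drive_tool(
  motion=[
    [[0,4,0],[0,0,0]],
    [[0,4,0],[0,0,0]],
    [[0,4,0],[0,0,0]],
    [[0,4,0],[0,0,0]],
  ],
)

```text
clock: 11.93
tool_pos: [0.5383, 0.0087, 0.1646]
orientation: [-0.001, 1.0, 0.006, 0.0]
ft_force: [-5.7, 0.9, 18.3]
opening: 0.0274
```

Emit:
drive_tool(
  motion=[
    [[0,4,0],[0,0,0]],
    [[0,4,0],[0,0,0]],
    [[0,4,0],[0,0,0]],
    [[0,4,0],[0,0,0]],
  ],
)

```text
clock: 12.27
tool_pos: [0.5385, -0.0076, 0.1646]
orientation: [-0.001, 1.0, 0.006, 0.001]
ft_force: [-7.1, 1.3, 18.8]
opening: 0.0276
```

Emit:
drive_tool(
  motion=[
    [[0,4,0],[0,0,0]],
    [[0,4,0],[0,0,0]],
    [[0,4,0],[0,0,0]],
    [[0,4,0],[0,0,0]],
    [[0,4,0],[0,0,0]],
    [[0,4,0],[0,0,0]],
  ],
)

```text
clock: 12.77
tool_pos: [0.5387, -0.0316, 0.1646]
orientation: [-0.001, 1.0, 0.006, 0.001]
ft_force: [-6.3, 4.4, 19.6]
opening: 0.0277
```

Emit:
drive_tool(
  motion=[
    [[0,4,0],[0,0,0]],
    [[0,4,0],[0,0,0]],
    [[0,4,0],[0,0,0]],
    [[0,4,0],[0,0,0]],
    [[0,4,0],[0,0,0]],
    [[0,4,0],[0,0,0]],
  ],
)

```text
clock: 13.27
tool_pos: [0.539, -0.0559, 0.1646]
orientation: [-0.0, 1.0, 0.006, 0.001]
ft_force: [-5.4, 0.5, 18.5]
opening: 0.0276
```

Emit:
drive_tool(
  motion=[
    [[0,4,0],[0,0,0]],
    [[0,4,0],[0,0,0]],
    [[0,4,0],[0,0,0]],
    [[0,4,0],[0,0,0]],
    [[0,4,0],[0,0,0]],
    [[0,4,0],[0,0,0]],
  ],
)

```text
clock: 13.77
tool_pos: [0.5393, -0.0801, 0.1646]
orientation: [-0.0, 1.0, 0.006, 0.001]
ft_force: [-5.4, -0.1, 18.3]
opening: 0.0276
```

Emit:
drive_tool(
  motion=[
    [[0,-4,0],[0,0,0]],
    [[0,-8,0],[0,0,0]],
    [[0,-8,0],[0,0,0]],
    [[0,-8,0],[0,0,0]],
    [[0,-8,0],[0,0,0]],
    [[0,-8,0],[0,0,0]],
    [[0,-8,0],[0,0,0]],
    [[0,-8,0],[0,0,0]],
    [[0,-8,0],[0,0,0]],
  ],
)

```text
clock: 14.52
tool_pos: [0.5386, -0.0118, 0.1646]
orientation: [-0.0, 1.0, 0.006, 0.001]
ft_force: [-5.0, -1.5, 18.0]
opening: 0.0277
```

Emit:
drive_tool(
  motion=[
    [[0,-8,0],[0,0,0]],
    [[0,-8,0],[0,0,0]],
    [[0,-8,0],[0,0,0]],
    [[0,-8,0],[0,0,0]],
    [[0,-8,0],[0,0,0]],
    [[0,-8,0],[0,0,0]],
    [[0,-4,0],[0,0,0]],
    [[0,0,0],[0,0,0]],
  ],
)

```text
clock: 15.18
tool_pos: [0.5382, 0.0418, 0.1646]
orientation: [-0.001, 1.0, 0.007, 0.001]
ft_force: [-5.7, 1.0, 18.6]
opening: 0.0274
```

Emit:
drive_tool(
  motion=[
    [[0,0,-3],[0,0,0]],
    [[0,0,-8],[0,0,0]],
    [[0,0,-15],[0,0,0]],
    [[0,0,-15],[0,0,0]],
    [[0,0,0],[0,0,0]],
    [[0,0,0],[0,0,0]],
  ],
)

```text
clock: 15.68
tool_pos: [0.5376, 0.0409, 0.2042]
orientation: [-0.0, 1.0, 0.006, 0.001]
ft_force: [-0.7, 0.9, -4.2]
opening: 0.0275
```

Run:
```python
from h import *
np.set_printoptions(precision=4,suppress=True)
p,a,m,s=pose();print(p,a,s['ft_force'],s['torque'],m)
a=optics.snapshot("scene")[120:280,150:340,::-1];cv2.imwrite("pics/f1.png",cv2.resize(a,None,fx=4,fy=4,interpolation=cv2.INTER_CUBIC)[:600])
b=optics.snapshot("top")[150:220,300:400,::-1]
c=cv2.resize(b,None,fx=7,fy=7,interpolation=cv2.INTER_CUBIC);cv2.imwrite('pics/f2.png',c)
```

```text
[0.5376 0.0409 0.2042] -1.5581334581894661 [-0.6878  0.9237 -4.2015] [-0.0087  0.1903 -0.0634] [[ 0.9999  0.0127  0.001 ]
 [ 0.0127 -0.9999  0.0003]
 [ 0.001  -0.0003 -1.    ]]
```

View pics/f1.png

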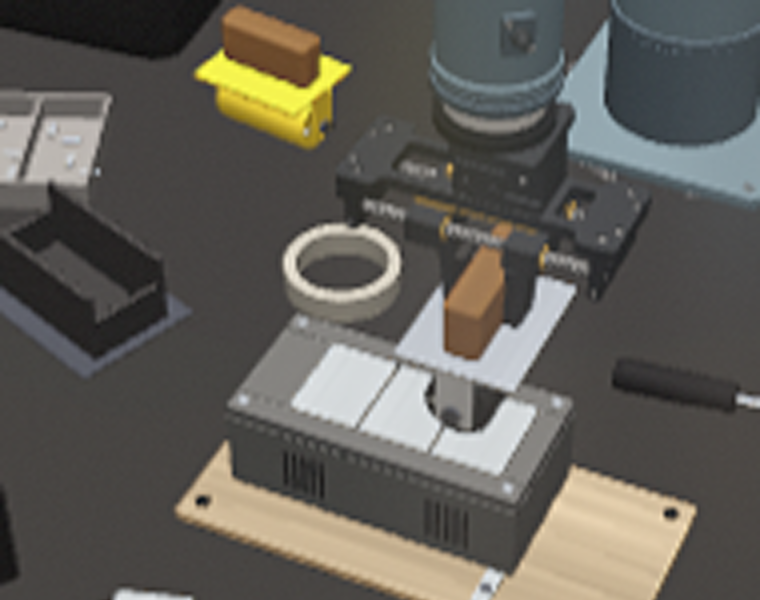

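View pics/f2.png

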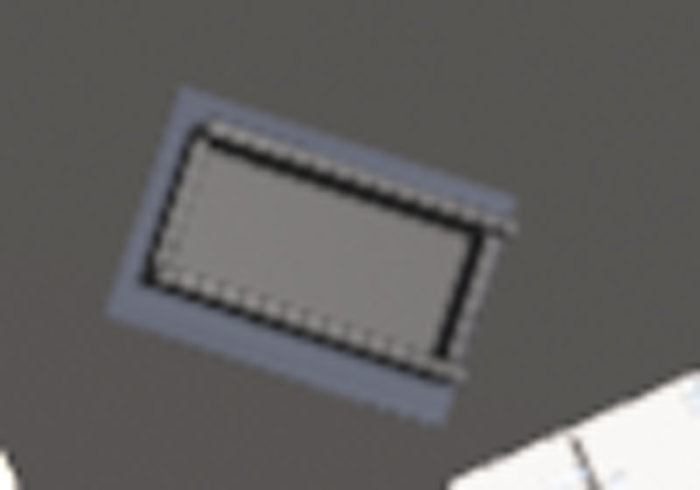

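Run:
```python
from h import *
np.set_printoptions(precision=3,suppress=True)
p,a,m,s=pose()
v,w,path=plan(p,a,[.4565,-.3545,.204],-.339,20)
print(v,w);print(path[::4])
```

```text
[-15.3  15.1  -0. ] -0.061
[[ 0.522  0.026  0.203]
 [ 0.471 -0.044  0.203]
 [ 0.439 -0.123  0.204]
 [ 0.427 -0.208  0.204]
 [ 0.436 -0.293  0.204]]
```

Emit:
drive_tool(
  motion=[
    [[-15.3,15.1,0],[0,0,-0.061]],
    [[-15.3,15.1,0],[0,0,-0.061]],
    [[-15.3,15.1,0],[0,0,-0.061]],
    [[-15.3,15.1,0],[0,0,-0.061]],
    [[-15.3,15.1,0],[0,0,-0.061]],
    [[-15.3,15.1,0],[0,0,-0.061]],
    [[-15.3,15.1,0],[0,0,-0.061]],
    [[-15.3,15.1,0],[0,0,-0.061]],
    [[-15.3,15.1,0],[0,0,-0.061]],
    [[-15.3,15.1,0],[0,0,-0.061]],
  ],
)

```text
clock: 16.62
tool_pos: [0.4336, -0.1451, 0.2032]
orientation: [-0.0, 0.952, 0.308, -0.001]
ft_force: [0.9, -0.6, -4.4]
opening: 0.0275
```

Emit:
drive_tool(
  motion=[
    [[-15.3,15.1,0],[0,0,-0.061]],
    [[-15.3,15.1,0],[0,0,-0.061]],
    [[-15.3,15.1,0],[0,0,-0.061]],
    [[-15.3,15.1,0],[0,0,-0.061]],
    [[-15.3,15.1,0],[0,0,-0.061]],
    [[-15.3,15.1,0],[0,0,-0.061]],
    [[-15.3,15.1,0],[0,0,-0.061]],
    [[-15.3,15.1,0],[0,0,-0.061]],
    [[-15.3,15.1,0],[0,0,-0.061]],
    [[-15.3,15.1,0],[0,0,-0.061]],
  ],
)

```text
clock: 17.45
tool_pos: [0.4564, -0.3557, 0.2027]
orientation: [-0.001, 0.815, 0.579, -0.0]
ft_force: [-0.3, 0.1, -4.2]
opening: 0.0273
```

Emit:
drive_tool(
  motion=[
    [[0,0,0],[0,0,0]],
    [[0,0,0],[0,0,0]],
    [[0,0,0],[0,0,0]],
    [[0,0,0],[0,0,0]],
    [[0,0,0],[0,0,0]],
    [[0,0,0],[0,0,0]],
  ],
)

```text
clock: 17.95
tool_pos: [0.4572, -0.3541, 0.204]
orientation: [-0.0, 0.816, 0.578, 0.0]
ft_force: [1.1, 0.1, -3.3]
opening: 0.0275
```

Run:
```python
from h import *
np.set_printoptions(precision=4,suppress=True)
p,a,m,s=pose();print(p,a,s['qd'])
d=m.T@(np.array([.4567,-.3545,.0779])-p);print(d*1000)
a=optics.snapshot("scene")[100:260,100:290,::-1];cv2.imwrite("pics/g1.png",cv2.resize(a,None,fx=4,fy=4,interpolation=cv2.INTER_CUBIC)[:600])
a=optics.snapshot("top")[130:200,150:300,::-1];cv2.imwrite("pics/g2.png",cv2.resize(a,None,fx=5,fy=5,interpolation=cv2.INTER_CUBIC)[:600])
p,a,m,s=pose();print(p,a)
```

```text
[ 0.4572 -0.3541  0.204 ] -0.33766339945184687 [ 0.0022 -0.0013  0.0026 -0.006   0.0004 -0.0013  0.0013]
[ -0.616   -0.2744 126.0542]
[ 0.4572 -0.3544  0.2041] -0.3378502987467663
```

View pics/g1.png

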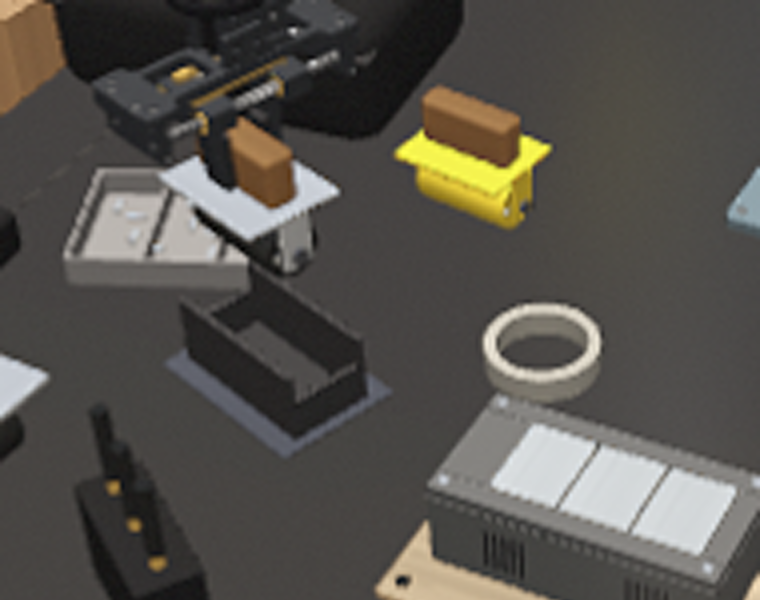

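View pics/g2.png

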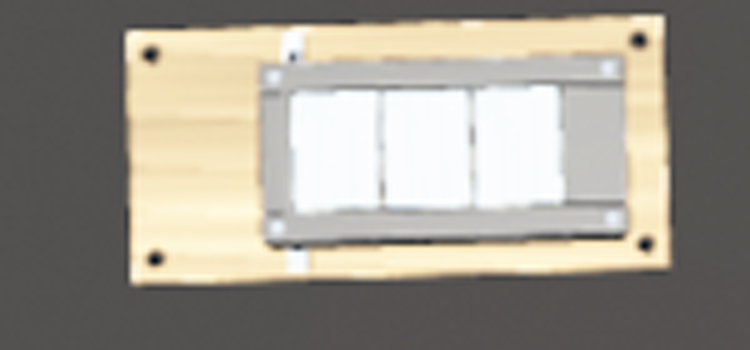

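Emit:
drive_tool(
  motion=[
    [[-0.6,0,20],[0,0,0]],
    [[0,0,25],[0,0,0]],
    [[0,0,25],[0,0,0]],
    [[0,0,25],[0,0,0]],
    [[0,0,15],[0,0,0]],
    [[0,0,8],[0,0,0]],
    [[0,0,3],[0,0,0]],
    [[0,0,0],[0,0,0]],
    [[0,0,0],[0,0,0]],
  ],
)

```text
clock: 18.8
tool_pos: [0.4575, -0.356, 0.084]
orientation: [0.001, 0.816, 0.578, 0.0]
ft_force: [-0.1, -0.5, -3.4]
opening: 0.0275
```

Emit:
drive_tool(
  motion=[
    [[0,0,1.5],[0,0,0]],
    [[0,0,1.5],[0,0,0]],
    [[0,0,0],[0,0,0]],
  ],
)

```text
clock: 19.05
tool_pos: [0.4572, -0.3555, 0.0804]
orientation: [0.0, 0.816, 0.578, 0.0]
ft_force: [0.4, 0.2, -4.0]
opening: 0.0279
```

Emit:
drive_tool(
  motion=[
    [[0,0,1.5],[0,0,0]],
    [[0,0,0.5],[0,0,0]],
    [[0,0,0],[0,0,0]],
  ],
)

```text
clock: 19.3
tool_pos: [0.4569, -0.3555, 0.078]
orientation: [-0.0, 0.816, 0.578, -0.0]
ft_force: [-0.1, -1.0, -3.7]
opening: 0.0277
```

Emit:
drive_tool(
  motion=[
    [[0,0,1],[0,0,0]],
    [[0,0,0],[0,0,0]],
  ],
)

```text
clock: 19.47
tool_pos: [0.4569, -0.3555, 0.0779]
orientation: [-0.0, 0.816, 0.578, 0.0]
ft_force: [-3.2, 2.7, 6.3]
opening: 0.0275
```

Seated (contact at the original height). Release and lift.

Emit:
drive_tool(
  motion=[
    [[0,0,-0.5],[0,0,0]],
    [[0,0,0],[0,0,0]],
    [[0,0,0],[0,0,0]],
    [[0,0,0],[0,0,0]],
    [[0,0,0],[0,0,0]],
    [[0,0,0],[0,0,0]],
  ],
  jaw=70,
)

```text
clock: 19.97
tool_pos: [0.457, -0.3556, 0.0775]
orientation: [0.0, 0.816, 0.578, -0.0]
ft_force: [-0.1, -0.4, -0.2]
opening: 0.0651
```

Emit:
drive_tool(
  motion=[
    [[0,0,-8],[0,0,0]],
    [[0,0,-15],[0,0,0]],
    [[0,0,-25],[0,0,0]],
    [[0,0,-25],[0,0,0]],
    [[0,0,-25],[0,0,0]],
    [[0,0,-25],[0,0,0]],
    [[0,0,-20],[0,0,0]],
    [[0,0,0],[0,0,0]],
    [[0,0,0],[0,0,0]],
  ],
)

```text
clock: 20.72
tool_pos: [0.4575, -0.3559, 0.2218]
orientation: [0.001, 0.816, 0.578, 0.001]
ft_force: [-0.8, -0.6, -1.0]
opening: 0.0703
```

Run:
```python
from h import *
np.set_printoptions(precision=4,suppress=True)
p,a,m,s=pose();print(p,s['opening'],s['ft_force'])
a=optics.snapshot("wrist")[:,:,::-1];cv2.imwrite("pics/h1.png",a)
a=optics.snapshot("scene")[100:260,100:290,::-1];cv2.imwrite("pics/h2.png",cv2.resize(a,None,fx=4,fy=4,interpolation=cv2.INTER_CUBIC)[:600])
```

```text
[ 0.4575 -0.3559  0.2218] 0.07028867153442814 [-0.8474 -0.6106 -0.9715]
```

View pics/h1.png

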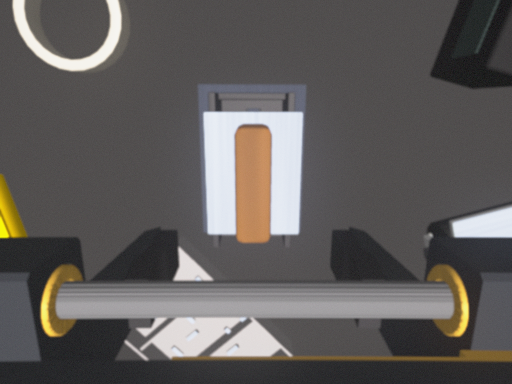

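View pics/h2.png

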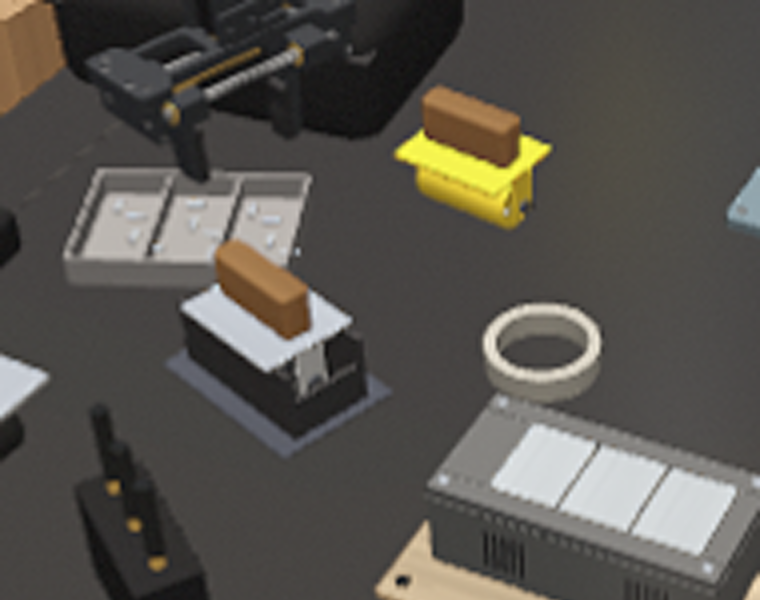

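Run:
```python
from h import *
np.set_printoptions(precision=4,suppress=True)
f=lambda x,y,s,x0,y0:((x+.5)/s-.5+x0,(y+.5)/s-.5+y0)
P=lambda l,s,x0,y0:[f(x,y,s,x0,y0) for x,y in l]
W=plane("top",P([(205,125),(517,228),(463,378),(148,280)],7,300,150),.066);print("walls",W,W.mean(0),np.linalg.norm(np.diff(W,axis=0),axis=1))
Y=plane("wrist",[(204.5,111.5),(303,111.5),(300,235),(205,235)],.071);print("yoke",Y,Y.mean(0),np.linalg.norm(np.diff(Y,axis=0),axis=1))
a=optics.snapshot("top")[150:220,300:400,::-1];cv2.imwrite("pics/i2.png",cv2.resize(a,None,fx=7,fy=7,interpolation=cv2.INTER_CUBIC)[:600])
```

```text
walls [[ 0.5106 -0.2981  0.066 ]
 [ 0.4635 -0.4326  0.066 ]
 [ 0.3988 -0.4074  0.066 ]
 [ 0.4436 -0.2718  0.066 ]] [ 0.4541 -0.3525  0.066 ] [0.1425 0.0694 0.1428]
yoke [[ 0.4358 -0.2874  0.071 ]
 [ 0.5134 -0.3147  0.071 ]
 [ 0.478  -0.4191  0.071 ]
 [ 0.3958 -0.3903  0.071 ]] [ 0.4557 -0.3529  0.071 ] [0.0822 0.1102 0.0871]
```

View pics/i2.png

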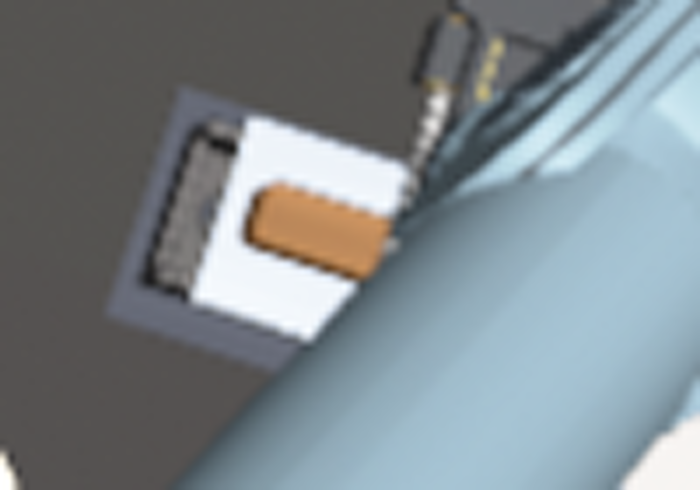

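Run:
```python
from h import *
A=cv2.imread("pics/d2.png",0); a=optics.snapshot("scene")[140:300,150:340,::-1]
B=cv2.cvtColor(cv2.resize(a,None,fx=4,fy=4,interpolation=cv2.INTER_CUBIC)[:600],cv2.COLOR_BGR2GRAY)
def sh(r):
    x,y,w,h=r;t=A[y:y+h,x:x+w];R=cv2.matchTemplate(B[y-12:y+h+12,x-12:x+w+12],t,cv2.TM_CCOEFF_NORMED);_,v,_,l=cv2.minMaxLoc(R);return (l[0]-12)/4,(l[1]-12)/4,round(v,3)
for n,r in dict(foot=(485,310,40,60),mid=(400,280,60,80),head=(300,255,70,70),plates=(280,250,270,150),s1=(495,396,28,24),s2=(545,310,30,24),s3=(290,232,26,20),s4=(232,310,24,22),grilles=(270,360,220,110),board=(180,405,40,30)).items(): print(n,sh(r))
```

```text
foot (0.0, 0.75, 0.987)
mid (0.0, 0.75, 0.983)
head (0.0, 0.75, 0.993)
plates (0.0, 0.5, 0.991)
s1 (0.0, 0.0, 0.997)
s2 (0.0, 0.0, 1.0)
s3 (0.0, 0.0, 1.0)
s4 (0.0, 0.0, 1.0)
grilles (0.0, 0.0, 0.994)
board (0.0, 0.0, 1.0)
```

All three plates dropped about 0.75 px in the scene view, which is the roughly 0.7 px expected for 3 mm. The frame did not move.

```bash
python3 -c "
from workcell import ticket
print(ticket.hand_in())"
```

```text
the job is handed in; nothing more can be done
None
```

I pushed the housing over against the stop onto its back. I then rolled all three plates foot to head and back at about 22 N, hung the roller back in its trough and handed the job in at about 21 s.

My last checks:
- **Plates:** in the scene camera all three dropped about 0.75 px, against about 0.7 px expected for the full 3 mm. The frame screws and board did not shift. The tool height also stayed constant along the whole face while pressing.
- **Roller:** it seated at the same height as it was picked up from. The views put its yoke centre about 2–4 mm from the trough centre, within the 16 mm allowed.
- **Other equipment:** I planned every path clear of the bystanders and felt no unexpected contact. I saw none of them move in the views I took, but I did not measure each one.
- **Sideways force:** while rolling there was a steady force of 5–7 N across the housing, which had no visible effect.
- **Final state:** the gripper was empty and about 100 mm clear of the roller at hand-in. No check failed, and the hand-in reports no verdict.

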